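# Turn the seedling carousel to the price card

## Task

On the counter stands a round plant carousel with four potted seedlings. Push it round gently by the pegs on its rim until the seedling in the square pot is at the front, in line with the blank price card, then take the hand away. Do not touch or lift the pots, and leave the other things on the counter where they are.

Things in the scene. Friction and masses are not known exactly. Their poses are not given: they have to be found in the camera images.
- stand: the fixed stand of the carousel, lying on the counter: origin on the counter under the carousel's axis; its own x axis points level from the axis to the price card, i.e. to the front; z up. A flat foot 36 mm wide and 6 mm high runs along +x from below the round deck to the card
- axis (a point): point on the carousel's axis at the level of the deck's top, 42 mm above the counter
- card (a point): centre of the blank upright white price card (64 mm wide, its top 54 mm above the counter, fixed on the end of the stand's foot), 203 mm from the axis: it marks the front
- carousel (a joint): angle of the carousel's round deck (rad, anticlockwise from above positive, 0 where it stood at the start; turns freely either way by more than a full turn). The white deck has a diameter of 300 mm and its top is 42 mm above the counter. It turns with a dry friction of 0.15 N m (about 1 N at the rim) and stays where it is left
- peg0 (a point): top centre of one of six like upright dark steel pegs fixed to the deck's rim to push it by: 16 mm in diameter, top 104 mm above the counter (62 mm above the deck), axes 140 mm from the carousel's axis, 60 degrees apart. This one stands outside the square pot, in the same direction from the axis (within 4 degrees at the start)
- square_pot: the only square pot: black, 56 mm square at its brim, 54 mm tall, with a seedling, leaves up to 60 mm above its brim; stands loose on the carousel, 66 mm from the axis (within 4 mm); origin at the centre of its underside, z up
- square_pot_mid (a point): centre of that pot, half-way up (27 mm above its underside)
- round_pot_a: round black pot with a seedling, 64 mm across at the top, 54 mm tall, standing loose on the carousel 66 mm from the axis (within 5 mm), a quarter, half or three-quarter turn from the square pot; origin at the centre of its underside, z up
- round_pot_a_mid (a point): centre of that pot, half-way up (27 mm above its underside)
- round_pot_b: round black pot with a seedling, 64 mm across at the top, 54 mm tall, standing loose on the carousel 66 mm from the axis (within 5 mm), a quarter, half or three-quarter turn from the square pot; origin at the centre of its underside, z up
- round_pot_b_mid (a point): centre of that pot, half-way up (27 mm above its underside)
- round_pot_c: round black pot with a seedling, 64 mm across at the top, 54 mm tall, standing loose on the carousel 66 mm from the axis (within 5 mm), a quarter, half or three-quarter turn from the square pot; origin at the centre of its underside, z up
- round_pot_c_mid (a point): centre of that pot, half-way up (27 mm above its underside)
- empty_pot_mid (a point): bystander: empty terracotta pot on the counter, 72 mm wide, 65 mm tall; point at its centre, half-way up
- jar_mid (a point): bystander: closed jar on the counter, 64 mm in diameter, 85 mm tall; point at its centre, half-way up
- trowel_mid (a point): bystander: flat hand trowel lying on the counter, 200 mm long, under 30 mm high; point near its middle

How it is judged (in metres and radians):
At the end, for the whole second after the job is handed in: the square pot's centre is on the card's side of the axis and within 12 mm of the line from the axis to the card; the carousel is at rest (under 0.05 rad/s); all four pots stand upright (within 0.15 rad) on the deck; the empty pot, jar and trowel are within 25 mm of where they were (y of square_pot_mid in the frame of stand between -0.012 and 0.012 m and x of square_pot_mid in the frame of stand above 0.045 m and velocity of joint carousel between -0.05 and 0.05 rad/s and angle between each of square_pot, round_pot_a, round_pot_b, round_pot_c's own z axis and vertical below 0.15 rad and height (world z) of square_pot_mid between 0.062 and 0.076 m and height (world z) of round_pot_a_mid between 0.062 and 0.076 m and height (world z) of round_pot_b_mid between 0.062 and 0.076 m and height (world z) of round_pot_c_mid between 0.062 and 0.076 m and distance of each of empty_pot_mid, jar_mid, trowel_mid from where it was at the start of the episode below 0.025 m); the robot touches nothing.
It fails at once if the robot touches a potted seedling on the carousel (contact force between any of the fingers, the arm and square_pot above 0.8 N or contact force between any of the fingers, the arm and round_pot_a above 0.8 N or contact force between any of the fingers, the arm and round_pot_b above 0.8 N or contact force between any of the fingers, the arm and round_pot_c above 0.8 N).
It fails at once if a pot is lifted, tipped over or pushed out of its place on the carousel (height (world z) of any of square_pot_mid, round_pot_a_mid, round_pot_b_mid, round_pot_c_mid above 0.084 m or angle between any of square_pot, round_pot_a, round_pot_b, round_pot_c's own z axis and vertical above 0.3 rad or horizontal distance between any of square_pot_mid, round_pot_a_mid, round_pot_b_mid, round_pot_c_mid and axis above 0.092 m or horizontal distance between any of square_pot_mid, round_pot_a_mid, round_pot_b_mid, round_pot_c_mid and axis below 0.04 m).
It fails at once if the carousel is flung round (faster than 2.5 rad/s) (velocity of joint carousel above 2.5 rad/s or velocity of joint carousel below -2.5 rad/s).
It fails at once if the empty pot, the jar or the trowel is moved more than 25 mm (distance of any of empty_pot_mid, jar_mid, trowel_mid from where it was at the start of the episode above 0.025 m).
It also fails if it takes over 45 s, if anything falls off the work surface, if the arm or the gripper's body presses on something with over 40 N, if the wrist force passes 120 N, or if a joint passes its speed limit or range.

## Robot

A 6-joint arm with a two-finger parallel gripper is mounted at the origin on the work surface. World frame = base frame: x ahead of the robot, y to its left, z up, the work surface at z = 0. Lengths are in m, angles in degrees, forces in N, time in s.
With the tool pointing down it reaches from about 0.2 to 0.875 m from the base axis. Payload 3.4 kg.
Tool frame: the origin (TCP) lies where the fingers leave the gripper's body, on its centre line; the fingertips stand 97 mm ahead of it and the grasp point (between the pads) lies 78 mm ahead of it; z points along the fingers, y is the line along which they close (so a half turn about z gives the same grasp; the last joint's range is limited). The gripper opens to 94 mm and grips with 3 to 60 N. Pads are 16 mm wide; open, the fingers measure 119 mm over their backs; the gripper's body (75 mm by 177 mm) begins 78 mm behind the grasp point.
Start: joints at [-74.255, 15.808, 86.224, -0, 77.962, -6.933], TCP at [0.222, -0.531, 0.303] pointing down, gripper open.
Joint ranges: [-165.64, 165.64], [-43.16, 119.46], [12.63, 154.43], [-67.54, 247.53], [6.08, 155.33], [-154.97, 154.97]. Speed limits (degrees/s): [147.25, 147.25, 180, 180, 180, 180].

## Interface

Orientations are given as a 3x3 rotation matrix whose columns are the frame's x, y, z axes.
In Python, from bench import monitor, eyes, ticket gives the robot as it stands.
- The arm moves only by the shell command python3 -m inch 'ROWS' [OPENING] [FORCE]. ROWS is JSON, a list of rows, each a list of 4 numbers: the shift along the tool's x, y, z in m, then the turn about the tool's z in rad. In form: [[tx, ty, tz, turn], ...]. A call has 1 to 12 rows; each row is the pose to reach, as a shift and turn from the pose commanded when the call began, along the tool's axes at that moment; what a row does not reach only later rows make up. A row lasts 1/8 s, in which the tool goes at most 62.5 mm and 10.7 degrees, less where a joint would pass 70% of its speed; a pose out of reach is approached as far as the arm can. A call with a gripper value outside its range is refused whole. OPENING is the opening, from 0 (shut) to 1 (fully open), set as the call begins (- or left out, the last holds). The fingers move at their own pace and stop on an object; FORCE is the grip in N (left out, the last holds). Time passes only in rows, so rows that repeat a pose let the fingers close. It gives the time, the measured TCP pose, the force, the opening and the grip force at its end, in the units of the state.
- monitor.get_state(): the state, without advancing time (a new reading comes with each control period).
- eyes.get_image(name): name is "side" or "top"; returns a dict with "color" (400x640x3 uint8, blue, green, red), "fx", "fy", "cx", "cy" (pixels), "dist_coeffs" ([k1, k2, p1, p2, k3] as OpenCV has them; the pictures are not rectified), "rvec" (rotation vector, rad) and "tvec" (3), from world to camera coordinates, as OpenCV has them. Camera axes: x right, y down, z forward; pixel columns grow to the right and rows downward; lengths in m; the calibration is good to about 2 mm. A picture is of the moment at which its call begins. There is no depth.
- ticket.sign_off(): hands the job in; it is judged then, once.
The state is a dict: "time_s": time; "joint_pos": joint angles; "qd": joint speeds; "tau": joint torques, N m; "position": TCP position; "tool_rot": TCP orientation; "contact_force": force on the tool from outside, world axes, zero at the start; "wrist_torque": the same for the moment, N m; "opening": finger opening in m; "finger_force": force on a finger pad.
Only numpy, scipy, OpenCV 4.12 (cv2) and the standard library are available. Lean on these libraries where they do the work, as an engineer would, in place of code of your own. Each camera call takes 0.05 s, during which the arm holds its last target. There are 200 camera calls.

## Working session

There is one attempt and no reset: what is moved stays moved. The work goes in short steps, Python scripts to look and compute and a shell command to move; the robot and the scene stay as the last step left them, time stands still between calls to the robot, and variables do not carry over. Pictures are saved under pics/ and viewed, at most 10 in all, crops included, and the job is handed in when it is done.

```bash
mkdir -p pics; cat > h.py <<'E'
import cv2, numpy as np
from bench import monitor, eyes, ticket
def shot(n,f):
    im=eyes.get_image(n); cv2.imwrite('pics/'+f,im['color']); 
    np.savez('pics/'+f+'.npz',**{k:np.array(v) for k,v in im.items()}); return im
def cal(im):
    K=np.array([[im['fx'],0,im['cx']],[0,im['fy'],im['cy']],[0,0,1.]],float)
    return K,np.array(im['dist_coeffs'],float),np.array(im['rvec'],float).reshape(3,1),np.array(im['tvec'],float).reshape(3,1)
def ray(im,px):
    K,d,r,t=cal(im); u=cv2.undistortPoints(np.array(px,float).reshape(-1,1,2),K,d).reshape(-1,2)
    R=cv2.Rodrigues(r)[0]; c=(-R.T@t).ravel(); return c,np.c_[u,np.ones(len(u))]@R
def atz(im,px,z):
    c,v=ray(im,px); return c+v*((z-c[2])/v[:,2:3])
def proj(im,P):
    K,d,r,t=cal(im); return cv2.projectPoints(np.array(P,float).reshape(-1,1,3),r,t,K,d)[0].reshape(-1,2)
def tri(a,pa,b,pb):
    ca,va=ray(a,pa); cb,vb=ray(b,pb); o=[]
    for x,y in zip(va,vb):
        s=np.linalg.lstsq(np.c_[x,-y],cb-ca,rcond=None)[0]; p=ca+x*s[0]; q=cb+y*s[1]; o.append([*((p+q)/2),np.linalg.norm(p-q)])
    return np.array(o)
def load(f): return dict(np.load('pics/'+f+'.npz'))
E
python3 - <<'E'
from h import *
np.set_printoptions(precision=3,suppress=True)
for n in('top','side'):
    im=shot(n,n+'0.png'); c,_=ray(im,[[320,200]]); print(n,c)
s=monitor.get_state(); print(s['tool_rot'],s['position'],s['contact_force'],s['time_s'],s['opening'])
E
```

```text
top [0.4   0.038 1.068]
side [ 0.508 -0.699  0.688]
[[ 0.923  0.386 -0.   ]
 [ 0.386 -0.923  0.002]
 [ 0.    -0.002 -1.   ]] [ 0.222 -0.53   0.302] [0.316 0.928 0.016] 0.1 0.09365180845583806
```

View pics/top0.png

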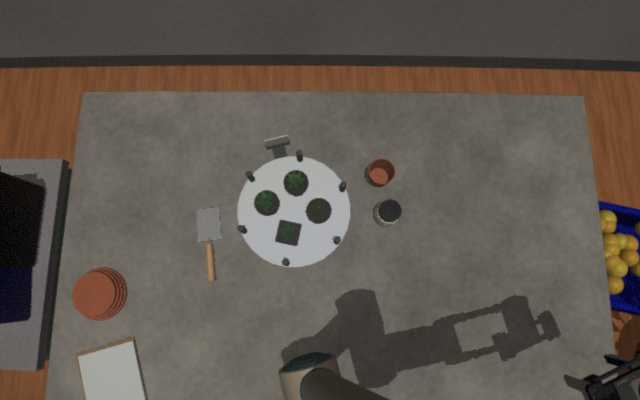

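View pics/side0.png

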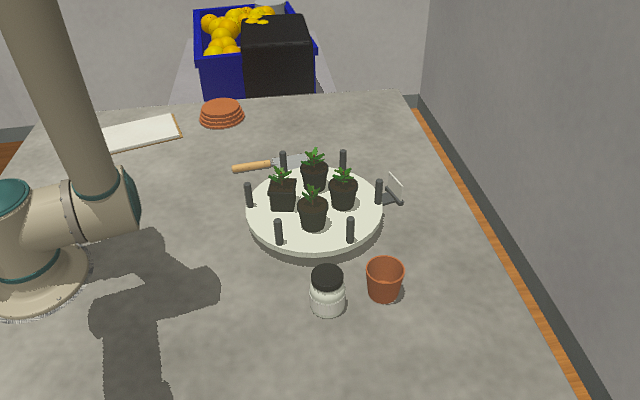

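The top view shows the carousel centred at about (294,211), the card at (277,140) pointing away from the robot, and the square pot at (288,233) on the robot's side with peg0 at (286,262). The jar (388,212) and the empty pot (380,173) are on the right, the trowel (208,240) on the left. In the side view peg0 is at (248,184).

```bash
python3 - <<'E'
from h import *
np.set_printoptions(precision=3,suppress=True)
T,S=load('top0.png'),load('side0.png')
# deck: white blob
def deck(im):
    m=(im['color'].min(2)>135).astype(np.uint8); 
    n,l,st,c=cv2.connectedComponentsWithStats(m); i=1+np.argmax([ (st[k,4] if 230<c[k][0]<390 and 150<c[k][1]<270 else 0) for k in range(1,n)])
    return cv2.convexHull(np.argwhere(l==i)[:,::-1].astype(np.int32)).reshape(-1,2).astype(float)
for n,im in(('top',T),('side',S)):
    h=deck(im); p=atz(im,h,0.042)[:,:2].astype(np.float32); (c,r)=cv2.minEnclosingCircle(p)
    A=np.c_[2*p,np.ones(len(p))]; s=np.linalg.lstsq(A,(p**2).sum(1),rcond=None)[0]; print(n,len(p),c,r,s[:2],np.sqrt(s[2]+s[:2]@s[:2]))
tp=[[286,261],[337,239],[343,186],[299,154],[249,175],[241,229]]
sp=[[248,184],[278,220],[350,217],[379,180],[343,150],[283,151]]
print(tri(T,tp,S,sp))
print('card top',tri(T,[[265,140],[289,136]],S,[[388,174],[402,190]]))
print('pot',atz(T,[[288,233]],.09),'jar',atz(T,[[389,210]],.085),'empty',atz(T,[[380,172]],.065))
a=np.hstack([cv2.resize(T['color'][120:280,220:420],None,fx=2.4,fy=2.4*1,interpolation=2)])
b=cv2.resize(S['color'][130:290,230:430],None,fx=2.4,fy=2.4,interpolation=2)[:, :320]
cv2.imwrite('pics/z.png',np.vstack([a,np.zeros((4,480,3),np.uint8)])[:600])
E
```

```text
top 46 (0.5857861638069153, 0.10186310112476349) 0.14994798600673676 [0.586 0.102] 0.1490965803952363
side 11 (0.10877314954996109, 0.9577617049217224) 1.4435925483703613 [0.197 1.001] 1.3623735225021567
[[ 0.449  0.113  0.107  0.002]
 [ 0.504 -0.01   0.105  0.003]
 [ 0.639 -0.026  0.108  0.007]
 [ 0.721  0.086  0.107  0.005]
 [ 0.665  0.211  0.108  0.006]
 [ 0.528  0.225  0.11   0.006]]
card top [[0.773 0.182 0.052 0.004]
 [0.788 0.117 0.051 0.   ]]
pot [[0.518 0.111 0.09 ]] jar [[ 0.579 -0.143  0.085]] empty [[ 0.684 -0.126  0.065]]
```

View pics/z.png

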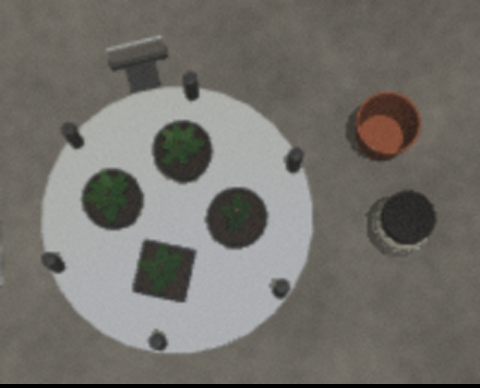

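The measurements agree with the text: the axis is at (0.585, 0.102), the peg tops at about 0.107 m and the card at 13.5° from the axis, 0.201 m out. The pot sits at about 172°, so the deck has to turn about −159° (clockwise). I'll straddle peg0 with the fingers partly open and lead it round, turning the wrist along with it.

```bash
python3 -m inch '[[0.456,-0.507,0,-2.66],[0.456,-0.507,0,-2.66],[0.456,-0.507,0,-2.66],[0.456,-0.507,0,-2.66],[0.456,-0.507,0,-2.66],[0.456,-0.507,0,-2.66],[0.456,-0.507,0,-2.66],[0.456,-0.507,0,-2.66],[0.456,-0.507,0,-2.66],[0.456,-0.507,0,-2.66],[0.456,-0.507,0,-2.66],[0.456,-0.507,0,-2.66]]' 0.38
```

```text
time_s: 1.6
position: [0.4476, 0.1167, 0.3021]
tool_rot: [[-0.885, 0.465, -0.0], [0.465, 0.885, 0.001], [0.001, 0.001, -1.0]]
contact_force: [-0.1, -0.5, 0.9]
opening: 0.036
finger_force: 0.0
```

```bash
python3 -m inch '[[0,-0.002,0.02,-0.2],[0,-0.003,0.05,-0.4],[0,-0.003,0.06,-0.4],[0,-0.003,0.06,-0.4],[0,-0.003,0.06,-0.4]]'; python3 - <<'E'
from h import *
np.set_printoptions(precision=3,suppress=True)
S=shot('side','s1.png'); s=monitor.get_state(); R=np.array(s['tool_rot']);p=np.array(s['position'])
print(p,R)
tips=[p+R@[0,y,.097] for y in(-.018,.018)]+[p+R@[0,0,.097]]
print(proj(S,tips),proj(S,[[.446,.113,.104]]))
cv2.imwrite('pics/s1z.png',cv2.resize(S['color'][60:240,180:400],None,fx=2.5,fy=2.5,interpolation=2))
E
```

```text
time_s: 2.22
position: [0.4462, 0.1104, 0.2435]
tool_rot: [[-0.995, 0.097, 0.002], [0.097, 0.995, 0.0], [-0.002, 0.0, -1.0]]
contact_force: [0.1, -0.2, 0.1]
opening: 0.0356
finger_force: 0.0
[0.446 0.11  0.244] [[-0.995  0.097  0.002]
 [ 0.097  0.995  0.   ]
 [-0.002  0.    -1.   ]]
[[243.432 174.296]
 [245.154 164.33 ]
 [244.305 169.239]] [[246.4  185.34]]
```

View pics/s1z.png

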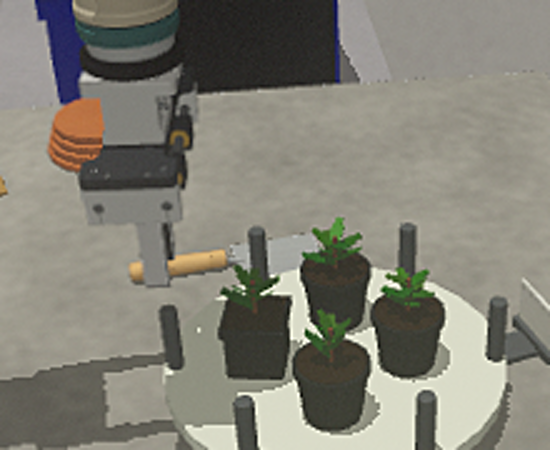

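The fingers hang at (241,174), just above peg0's top at (248,184) and a few mm off, well within the gap. Next I go down to straddle it.

```bash
python3 -m inch '[[-0.002,0.002,0.02,0],[-0.002,0.002,0.04,0],[-0.002,0.002,0.055,0],[-0.002,0.002,0.062,0],[-0.002,0.002,0.062,0]]'; python3 - <<'E'
from h import *
np.set_printoptions(precision=3,suppress=True)
S=shot('top','s2.png')
s=monitor.get_state(); R=np.array(s['tool_rot']);p=np.array(s['position']);print(p)
c=np.array([.585,.102]); yaw=np.arctan2(R[1,0],R[0,0]); print('yaw',np.degrees(yaw)); rad=.139
# arc: tool follows circle, 0.4 rad/s start ramp
def rows(a0,yaw,p,steps):
    Rz=np.c_[[np.cos(yaw),np.sin(yaw)],[np.sin(yaw),-np.cos(yaw)]]
    for st in steps:
        a=a0-st; t=c+rad*np.array([np.cos(a),np.sin(a)]); d=Rz.T@(t-p); print(f'[{d[0]:.3f},{d[1]:.3f},0,{st:.2f}]',end=',')
    print()
a0=np.arctan2(p[1]-c[1],p[0]-c[0]); print('a0',np.degrees(a0))
rows(a0,yaw,p[:2],np.array([.01,.03,.06,.1,.15,.2,.26,.32,.38,.44,.5,.56]))
# generic arc at steady speed: frame aligned with radius
rows(0,0,c+[rad,0],.06*np.arange(1,13))
E
```

```text
time_s: 2.9
position: [0.4479, 0.1122, 0.1809]
tool_rot: [[-0.995, 0.096, 0.0], [0.096, 0.995, -0.0], [-0.0, 0.0, -1.0]]
contact_force: [-0.3, 0.5, 0.2]
opening: 0.0357
finger_force: 0.0
[0.448 0.112 0.181]
yaw 174.49326416054708
a0 175.7353185298632
[0.002,0.001,0,0.01],[0.002,0.004,0,0.03],[0.002,0.008,0,0.06],[0.001,0.014,0,0.10],[0.001,0.021,0,0.15],[-0.000,0.028,0,0.20],[-0.002,0.036,0,0.26],[-0.004,0.044,0,0.32],[-0.007,0.052,0,0.38],[-0.010,0.059,0,0.44],[-0.014,0.067,0,0.50],[-0.018,0.074,0,0.56],
[-0.000,0.008,0,0.06],[-0.001,0.017,0,0.12],[-0.002,0.025,0,0.18],[-0.004,0.033,0,0.24],[-0.006,0.041,0,0.30],[-0.009,0.049,0,0.36],[-0.012,0.057,0,0.42],[-0.016,0.064,0,0.48],[-0.020,0.071,0,0.54],[-0.024,0.078,0,0.60],[-0.029,0.085,0,0.66],[-0.034,0.092,0,0.72],
```

```bash
python3 -m inch '[[0.001,0.002,0,0.01],[0.002,0.004,0,0.03],[0.002,0.006,0,0.045],[0.002,0.008,0,0.06],[0.002,0.011,0,0.08],[0.001,0.014,0,0.10],[0.001,0.018,0,0.13],[0.001,0.022,0,0.16],[0,0.028,0,0.20],[-0.001,0.034,0,0.25],[-0.003,0.041,0,0.30],[-0.006,0.050,0,0.36]]'; python3 - <<'E'
from h import *
np.set_printoptions(precision=3,suppress=True)
T=shot('top','t3.png')
s=monitor.get_state(); R=np.array(s['tool_rot']);p=np.array(s['position'])[:2]-[.585,.102];print(p,np.linalg.norm(p),np.degrees(np.arctan2(p[1],p[0])),np.degrees(np.arctan2(R[1,0],R[0,0])),s['contact_force'])
E
```

```text
time_s: 4.45
position: [0.4582, 0.1613, 0.1806]
tool_rot: [[-0.897, 0.442, -0.001], [0.442, 0.897, -0.001], [0.001, -0.001, -1.0]]
contact_force: [-1.6, -0.7, 0.9]
opening: 0.0355
finger_force: 0.6
[-0.126  0.06 ] 0.1396676778325601 154.40170987512454 153.6712534500206 [-0.02   1.227  0.187]
```

View pics/t3.png

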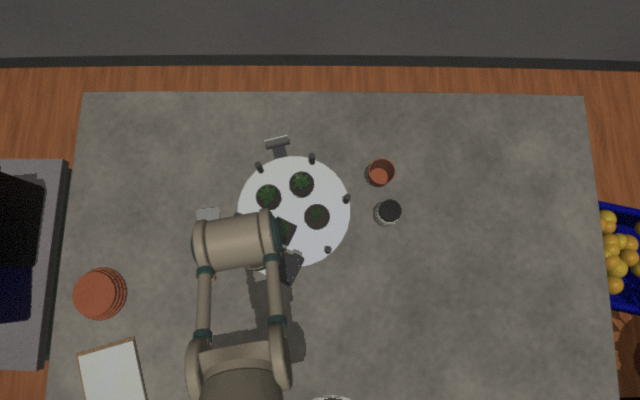

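The deck is following clockwise: the front peg has moved from (299,154) to (311,158), and the pots stand in place. I carry on along the arc.

```bash
cat > st.py <<'E'
from h import *
np.set_printoptions(precision=3,suppress=True)
s=monitor.get_state(); R=np.array(s['tool_rot']);p=np.array(s['position'])[:2]-[.585,.102];print(np.linalg.norm(p),np.degrees(np.arctan2(p[1],p[0])),np.degrees(np.arctan2(R[1,0],R[0,0])),s['joint_pos'])
E
python3 -m inch '[[0,0.008,0,0.06],[-0.001,0.017,0,0.12],[-0.002,0.025,0,0.18],[-0.004,0.033,0,0.24],[-0.006,0.041,0,0.30],[-0.009,0.049,0,0.36],[-0.012,0.057,0,0.42],[-0.016,0.064,0,0.48],[-0.020,0.071,0,0.54],[-0.024,0.078,0,0.60],[-0.029,0.085,0,0.66],[-0.034,0.092,0,0.72]]' && python3 st.py
```

```text
time_s: 6.0
position: [0.5288, 0.2291, 0.1801]
tool_rot: [[-0.383, 0.924, -0.003], [0.924, 0.383, -0.0], [0.001, -0.002, -1.0]]
contact_force: [-1.5, -0.3, -0.3]
opening: 0.0356
finger_force: 0.6
0.13899624764339563 113.85128100983867 112.53885954197787 [16.502 21.304 96.558  0.02  62.283 -6.047]
```

```bash
python3 -m inch '[[0,0.008,0,0.06],[-0.001,0.017,0,0.12],[-0.002,0.025,0,0.18],[-0.004,0.033,0,0.24],[-0.006,0.041,0,0.30],[-0.009,0.049,0,0.36],[-0.012,0.057,0,0.42],[-0.016,0.064,0,0.48],[-0.020,0.071,0,0.54],[-0.024,0.078,0,0.60],[-0.029,0.085,0,0.66],[-0.034,0.092,0,0.72]]' && python3 st.py
```

```text
time_s: 7.5
position: [0.6271, 0.2332, 0.1801]
tool_rot: [[0.321, 0.947, -0.002], [0.947, -0.321, 0.0], [-0.001, -0.002, -1.0]]
contact_force: [-1.7, 0.5, 1.6]
opening: 0.0358
finger_force: 0.6
0.13777604200181648 72.21368575726065 71.29180184084959 [14.431 28.467 84.057  0.032 67.588 33.128]
```

```bash
python3 -c "
from h import *
shot('side','s4.png')"
```

```text
(no output)
```

View pics/s4.png

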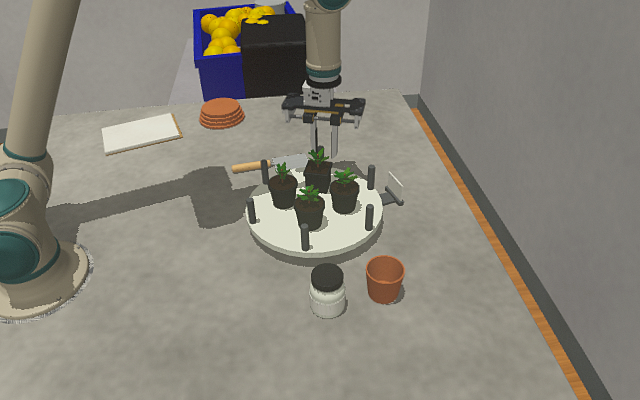

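The gripper straddles peg0 at the far left of the deck, about (320,150), with the square pot at (318,175). All pots are upright and nothing else has moved.

```bash
python3 -m inch '[[0,0.008,0,0.06],[-0.001,0.017,0,0.12],[-0.002,0.025,0,0.18],[-0.003,0.033,0,0.24],[-0.005,0.041,0,0.30],[-0.008,0.049,0,0.36],[-0.011,0.057,0,0.42],[-0.015,0.064,0,0.48],[-0.019,0.071,0,0.54],[-0.023,0.077,0,0.59],[-0.027,0.081,0,0.62],[-0.028,0.083,0,0.64]]' && python3 st.py; python3 - <<'E'
from h import *
a=shot('side','s5.png')['color'][90:270,220:440];b=shot('top','t5.png')['color'][110:290,200:420]
cv2.imwrite('pics/z5.png',np.hstack([cv2.resize(x,None,fx=1.8,fy=1.8,interpolation=2) for x in(a,b)]))
E
```

```text
time_s: 9.05
position: [0.697, 0.1798, 0.1804]
tool_rot: [[0.822, 0.569, -0.001], [0.569, -0.822, -0.0], [-0.001, -0.0, -1.0]]
contact_force: [-1.4, 1.3, -0.8]
opening: 0.0357
finger_force: 0.6
0.1363694572906664 34.78177167538897 34.67783679347367 [ 8.932 32.498 76.526 -0.    71.028 64.254]
```

View pics/z5.png

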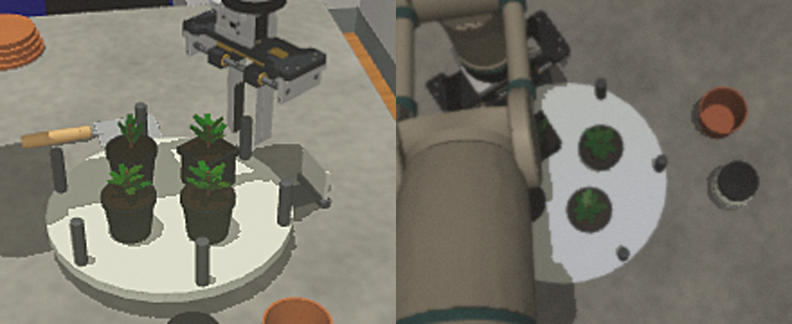

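The deck has followed round: the square pot is at (207,150) in the left crop, close to the front, and everything stands upright. Pegs visible in the right (top) crop are at (601,82), (662,157) and (625,250); I work out the deck angle from those.

```bash
python3 - <<'E'
from h import *
np.set_printoptions(precision=3,suppress=True)
def f(im,px):
    p=atz(im,px,.104)[:,:2]-[.585,.102]; return np.c_[np.degrees(np.arctan2(p[:,1],p[:,0])),np.linalg.norm(p,axis=1)]
print(f(load('top0.png'),[[286,261],[337,239],[343,186],[299,154],[249,175],[241,229]]))
t=np.array([[601,82],[662,157],[625,250]]); t=np.c_[200+(t[:,0]-396)/1.8,110+t[:,1]/1.8]; print(f(load('t5.png'),t))
S=load('s5.png'); t=np.array([[246,118],[287,179],[203,240],[77,221],[58,151],[141,106]]); t=np.c_[220+t[:,0]/1.8,90+t[:,1]/1.8]; print(f(S,t))
print(f(load('side0.png'),[[248,184],[278,220],[350,217],[379,180],[343,150],[283,151]]))
E
```

```text
[[ 175.356    0.137]
 [-126.181    0.139]
 [ -68.179    0.138]
 [  -6.73     0.135]
 [  54.63     0.135]
 [ 115.747    0.138]]
[[ -22.456    0.141]
 [ -80.864    0.141]
 [-140.254    0.139]]
[[  38.789    0.143]
 [ -18.337    0.141]
 [ -80.557    0.137]
 [-141.743    0.137]
 [ 157.821    0.136]
 [  97.396    0.139]]
[[ 173.561    0.136]
 [-125.626    0.136]
 [ -64.615    0.135]
 [  -4.685    0.141]
 [  54.33     0.145]
 [ 111.918    0.145]]
```

```bash
python3 -m inch '[[0,0.006,0,0.04],[0,0.014,0,0.10],[-0.001,0.022,0,0.16],[-0.003,0.030,0,0.22],[-0.005,0.038,0,0.28],[-0.007,0.046,0,0.34],[-0.008,0.051,0,0.38],[-0.010,0.055,0,0.41],[-0.010,0.055,0,0.41],[-0.010,0.055,0,0.41]]' && python3 st.py; python3 - <<'E'
from h import *
a=shot('side','s6.png')['color'][90:270,220:440];b=shot('top','t6.png')['color'][110:290,200:420]
cv2.imwrite('pics/z6.png',np.hstack([cv2.resize(x,None,fx=1.8,fy=1.8,interpolation=2) for x in(a,b)]))
E
```

```text
time_s: 10.4
position: [0.7205, 0.129, 0.1808]
tool_rot: [[0.981, 0.195, 0.001], [0.195, -0.981, -0.0], [0.001, 0.0, -1.0]]
contact_force: [-0.6, -0.1, -0.1]
opening: 0.0358
finger_force: 0.0
0.13818775635436953 11.275791023839611 11.230495443116952 [ 4.72  33.442 74.666 -0.023 71.853 83.497]
```

View pics/z6.png

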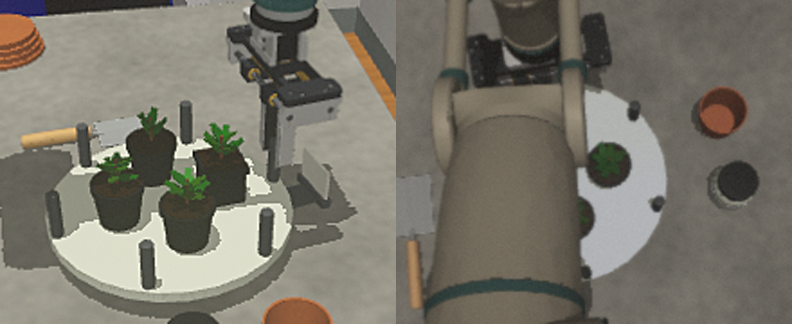

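In the side crop the square pot (222,178) lines up with the card at (315,175) and stands upright, and the finger force is 0. I ease the finger off the peg, lift and move clear to check.

```bash
python3 -m inch '[[0,-0.003,0,0],[0,-0.006,0,0],[0,-0.007,-0.02,0],[0,-0.007,-0.06,0],[0,-0.007,-0.11,0],[0,-0.007,-0.15,0],[0,-0.007,-0.15,0]]' && python3 -m inch '[[-0.03,0.03,0,0],[-0.36,0.42,0,0],[-0.36,0.42,0,0],[-0.36,0.42,0,0],[-0.36,0.42,0,0],[-0.36,0.42,0,0],[-0.36,0.42,0,0],[-0.36,0.42,0,0],[-0.36,0.42,0,0],[-0.36,0.42,0,0],[-0.36,0.42,0,0],[-0.36,0.42,0,0]]'; python3 - <<'E'
from h import *
b=shot('top','t7.png')['color'][120:280,220:420]; shot('side','s7.png')
cv2.imwrite('pics/z7.png',cv2.resize(b,None,fx=3.6,fy=3.6,interpolation=2))
E
```

```text
time_s: 11.38
position: [0.7201, 0.1364, 0.3353]
tool_rot: [[0.981, 0.195, 0.009], [0.195, -0.981, 0.001], [0.009, 0.001, -1.0]]
contact_force: [-0.0, -0.7, -0.2]
opening: 0.0358
finger_force: 0.0
time_s: 12.88
position: [0.4482, -0.3445, 0.3301]
tool_rot: [[0.981, 0.196, -0.0], [0.196, -0.981, 0.001], [0.0, -0.001, -1.0]]
contact_force: [0.8, 0.1, 0.3]
opening: 0.0359
finger_force: 0.0
```

View pics/z7.png

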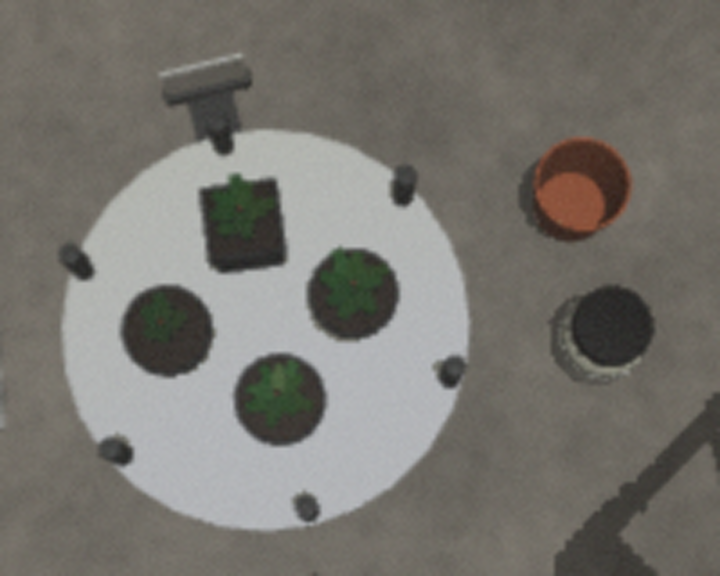

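```bash
python3 - <<'E'
from h import *
np.set_printoptions(precision=4,suppress=True)
T=load('t7.png'); q=lambda l:np.array(l,float)/3.6+[220,120]
ax=np.array([.5855,.102]); c=atz(T,q([[161,74],[243,56]]),.054)[:,:2]; 
peg=atz(T,q([[221,132],[405,172],[68,249],[458,371],[109,452],[306,515]]),.104)[:,:2]
A=np.c_[2*peg,np.ones(6)]; s=np.linalg.lstsq(A,(peg**2).sum(1),rcond=None)[0][:2]; print('axis by pegs',s)
b=atz(T,q([[199,188],[276,179],[284,258],[207,264]]),.096)[:,:2]; print(np.linalg.norm(np.roll(b,1,0)-b,axis=1)); P=b.mean(0)
cm=c.mean(0); n=c[0]-c[1]; print('card',cm,np.linalg.norm(n),np.degrees(np.arctan2(-n[0],n[1])))
for a in(ax,s):
    f=cm-a; L=np.linalg.norm(f); f/=L; d=P-a; print(L,np.degrees(np.arctan2(f[1],f[0])),'pot x,y',f@d,f[0]*d[1]-f[1]*d[0])
E
```

```text
axis by pegs [0.5799 0.0995]
[0.0556 0.055  0.0578 0.0542]
card [0.7808 0.1515] 0.06317776335184878 13.410270609740596
0.20147214851761738 14.22061363044049 pot x,y 0.06419766216625876 -0.0022709312572846523
0.2075623594202812 14.518597157565935 pot x,y 0.07027791899072264 -0.0015569674844525608
```

The square pot is in line with the card: x ≈ 65 mm and y ≈ −2 mm in the stand frame, against a tolerance of ±12 mm. The pots are upright, the jar and empty pot are unmoved, and the hand is clear.

```bash
python3 -c "
from bench import ticket
print(ticket.sign_off())"
```

```text
the job is handed in; nothing more can be done
None
```

I turned the carousel by peg0 until the square pot stood at the front, about 2 mm off the line to the card by my last picture (12 mm allowed). The hand was then taken clear and the job handed in at about 13 s; sign-off returned no verdict.

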